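# Hold the closed mould ready above its nest

### The job

Pick up the closed mould, lift it over the sheet-metal chip guard and hold it upright over the base plate with the rectangular pocket, squared up to the pocket and centred as if about to be lowered in, with a gap of about one centimetre between the mould's underside and the top of the plate. The mould must not touch the plate, and nothing may bump the guard or shift the other things on the bench. Finish like that, still holding the mould still in the gripper; do not set it down or let go.

Things in the scene. Friction and masses are not known exactly. Their poses are not given: they have to be found in the camera images.
- mould: Closed two-part aluminium mould, a silver upright block with cut corners, black screw heads on its sides and a black top plate; it stands loose on the bench on the right (-y) side of the guard. Solid block 65 mm along its x, 36 mm across its y (45 mm over the screw heads), 65 mm high (68 over the top); about 0.4 kg. Origin: centre of its underside; z up. Grasp across the two plates, that is along its y, in its upper half.
- nest_rect: Fixed aluminium base plate with a RECTANGULAR pocket, one of two plates on the left (+y) side of the guard that may have changed places. Plate 100 mm along its x, 76 mm along its y, 16 mm high (four small screw heads at the corners stand 3 mm higher). Pocket in the middle, 76 mm along x by 56 mm along y, 8 mm deep: the mould belongs with its x along the plate's x, either way round. Origin: centre of the underside, on the bench.
- nest_rect_mouth (a point): Centre of the rectangular pocket's mouth, level with the top of its plate, 16 mm over the bench; axes as the plate's.
- nest_round: The other fixed aluminium base plate, equal in size and screws but with a ROUND pocket 60 mm across: not for the mould. Origin: centre of the underside.
- guard: Fixed chip guard between the mould and the plates: an upright grey sheet, 3 mm thick in its x, 240 mm long in its y, 65 mm high, with a 12 mm wide flat foot 3 mm thick on its +x side, which faces the mould. Origin: under the sheet's middle, on the bench.
- jar: Bystander: clear round jar with red cap, 65 mm across, 99 mm high; leave it alone. Origin: centre of the underside.
- tape: Bystander: roll of masking tape lying flat, 102 mm across, 24 mm high; leave it alone. Origin: centre of the underside.
- disc: Bystander: round moulded sample part, 52 mm across, 18 mm high; leave it alone. Origin: centre of the underside.
- cutters: Bystander: side cutters lying flat, 126 mm by 38 mm, 12 mm high; leave them alone. Origin: centre of the underside.
- offcut: Bystander: strip of wood, 18 mm by 120 mm, 20 mm high; leave it alone. Origin: centre of the underside.
There are look-alikes about, which are no part of the job. What is shaped like the nest_rect but pink is not meant.

How it is judged (in metres and radians):
On the way:
1. the mould is held higher than the guard's top edge (height (world z) of mould above 0.07 m and contact force between the fingers and mould above 1 N), for 0.1 s.
At the end, for the whole second after the job is handed in: The mould is held still in the gripper, upright within 4.5 degrees, its underside 3 to 20 mm above the plate with the rectangular pocket, centred on the pocket within 6 mm, turned within 5.7 degrees of it (either way round), touching nothing but the gripper (horizontal distance between mould and nest_rect_mouth below 0.006 m and z of mould in the frame of nest_rect_mouth between 0.003 and 0.02 m and angle between mould's own z axis and vertical below 0.08 rad and angle between the x axis of mould and the x axis of nest_rect, either way round below 0.1 rad and linear speed of mould below 0.01 m/s and angular speed of mould below 0.1 rad/s and contact force between the fingers and mould above 2 N and contact force between mould and nest_rect below 0.2 N and contact force between mould and guard below 0.2 N and contact force between mould and jar below 0.2 N and contact force between mould and tape below 0.2 N and contact force between mould and disc below 0.2 N and contact force between mould and cutters below 0.2 N and contact force between mould and offcut below 0.2 N); the arm keeps its last pose, push and grip.
It fails at once if the mould touches the plate with the rectangular pocket (contact force between mould and nest_rect above 0.5 N).
It fails at once if the guard is bumped by the mould or the robot (contact force between guard and mould above 2 N or contact force between guard and the arm above 2 N or contact force between guard and the fingers above 2 N).
It fails at once if a bystander is shifted by more than 15 mm (distance of any of jar, tape, disc, cutters, offcut from where it was at the start of the episode above 0.015 m).
It also fails if it takes over 38 s, if anything falls off the work surface, if the arm or the gripper's body presses on something with over 40 N, if the wrist force passes 120 N, or if a joint passes its speed limit or range.

### The arm

A 6-joint arm with a two-finger parallel gripper is mounted at the origin on a cart in front of the work surface, level with it; the furniture and walls round the work are solid. World frame = base frame: x ahead of the robot, y to its left, z up, the work surface at z = 0. Lengths are in m, angles in degrees, forces in N, time in s.
With the tool pointing down it reaches from about 0.275 to 0.75 m from the base axis. Payload 10.2 kg.
Tool frame: the origin (TCP) lies where the fingers leave the gripper's body, on its centre line; the fingertips stand 73 mm ahead of it and the grasp point (between the pads) lies 54 mm ahead of it; z points along the fingers, y is the line along which they close (so a half turn about z gives the same grasp; the last joint's range is limited). The gripper opens to 85 mm and grips with 20 to 120 N. Pads are 22 mm wide; open, the fingers measure 114 mm over their backs; the gripper's body (76 mm by 85 mm) begins 54 mm behind the grasp point. The pads swing forward as they close: fully open they stand 13 mm farther back than shut.
Start: joints at [59.278, 17.928, 85.812, -0, 76.261, -12.8], TCP at [0.162, 0.5, 0.304] pointing down, gripper open.
Joint ranges: [-168.41, 168.41], [-55.51, 124.54], [10.69, 146.95], [-70.63, 250.63], [1, 178], [-165.06, 165.06]. Speed limits (degrees/s): [136.94, 136.94, 172.46, 180, 180, 180].

### API

Orientations are given as a 3x3 rotation matrix whose columns are the frame's x, y, z axes.
In Python, from rig import arm, eyes, job gives the robot as it stands. The module is installed in compiled form; this text tells all that it offers.
- The arm moves only by the tool jog_arm, never from a script. Its argument "targets" is a list of rows, each an object of numbers: "jaw": the gripper's target within -1 to 1 (fully open at 1, half-way at 0, shut at -1); "x", "y", "z": the shift along the tool's x, y, z in m; "wx", "wy", "wz": the turn, a rotation vector about the tool's x, y, z in rad. A call has 1 to 5 rows; each row shifts and turns the commanded pose from where the row before left it, along the tool's axes as they then stand; what a row does not reach is not made up. A row lasts 1/10 s, in which the tool goes at most 50 mm and 8.59 degrees, less where a joint would pass 70% of its speed; a pose out of reach is approached as far as the arm can. A call is refused whole if a number of a shift passes 0.05 or a number of a turn 0.15, either way. A call with a gripper value outside its range is refused whole. The fingers move at their own pace and stop on an object; the grip force is fixed at half the most. Time passes only in rows, so rows that do not move let the fingers close. It gives the time, the measured TCP pose, the force, the opening and the grip force at its end, in the units of the state.
- arm.sense(): the state, without advancing time (a new reading comes with each control period).
- eyes.grab_frame(name): name is "side" or "top"; returns the picture (420x560x3 uint8, red, green, blue); there is no depth.
- eyes.camera_model(name): a dict with "camera_matrix" (3x3 intrinsics, pixels), "extrinsics" (4x4, takes a point from world to camera coordinates). Camera axes: x right, y down, z forward; pixel columns grow to the right and rows downward; lengths in m; the calibration is good to about 2 mm. A picture is of the moment at which its call begins. camera_model takes no time and is no camera call.
- job.finish_job(): hands the job in; it is judged then, once.
The state is a dict: "t": time; "qpos": joint angles; "dq": joint speeds; "effort": joint torques, N m; "ee_pos": TCP position; "tcp_rot": TCP orientation; "force": force on the tool from outside, world axes, zero at the start; "moment": the same for the moment, N m; "finger_gap": finger opening in m; "grasp_force": force on a finger pad.
Only numpy, scipy, OpenCV 4.12 (cv2) and the standard library are available. Lean on these libraries where they do the work, as an engineer would, in place of code of your own. Each camera call takes 0.05 s, during which the arm holds its last target. There are 200 camera calls.

## Working session

There is one attempt and no reset: what is moved stays moved. The work goes in short steps, Python scripts to look and compute and a tool call to move; the robot and the scene stay as the last step left them, time stands still between calls to the robot, and variables do not carry over. Pictures are saved under pics/ and viewed, at most 10 in all, crops included, and the job is handed in when it is done.

Besides the shell and the picture viewer there is one more tool, called after ">>>" in YAML: its name, and indented under it one key for each argument. jog_arm: Moves the arm, as the interface text tells. Its arguments: {"type":"object","properties":{"targets":{"type":"array"}},"required":["targets"]}

```bash
mkdir -p pics
python3 - <<'E'
from rig import arm,eyes
import cv2
for n in("top","side"):
    cv2.imwrite(f"pics/{n}0.png",eyes.grab_frame(n)[:,:,::-1]); m=eyes.camera_model(n); print(m["camera_matrix"],m["extrinsics"])
s=arm.sense();print(s)
E
```

```text
[[480.66618485   0.         286.27359656]
 [  0.         480.66618485 213.61221345]
 [  0.           0.           1.        ]] [[-3.53743037e-03 -9.99869347e-01  1.57726129e-02 -2.51971706e-01]
 [-9.87522172e-01  1.00960231e-03 -1.57476795e-01  5.36711058e-01]
 [ 1.57440296e-01 -1.61328681e-02 -9.87396720e-01  1.28895512e+00]
 [ 0.00000000e+00  0.00000000e+00  0.00000000e+00  1.00000000e+00]]
[[403.90625613   0.         279.27475208]
 [  0.         403.90625613 207.58087974]
 [  0.           0.           1.        ]] [[ 0.99574621 -0.09174389  0.00851761 -0.57782388]
 [-0.05471098 -0.66311526 -0.74651514 -0.09630422]
 [ 0.07413636  0.74287361 -0.66531391  1.23316315]
 [ 0.          0.          0.          1.        ]]
{'t': 0.1, 'qpos': array([ 5.92782347e+01,  1.79580286e+01,  8.58484197e+01, -1.35964410e-03,
        7.62603948e+01, -1.28007860e+01]), 'dq': array([-0.06428775, -0.09554253, -0.12010221,  0.01472273,  0.01624375,
        0.06877814]), 'effort': array([ 1.42937795e-03, -4.12897611e+01, -2.60138029e+01, -2.44955772e-04,
        3.10228708e-03,  1.89978874e-05]), 'ee_pos': array([0.16149693, 0.49939946, 0.30338439]), 'tcp_rot': array([[-9.51483469e-01,  3.07699326e-01, -5.76180044e-04],
       [ 3.07699775e-01,  9.51482958e-01, -1.01468016e-03],
       [ 2.36009090e-04, -1.14274187e-03, -9.99999319e-01]]), 'force': array([-0.20082102, -0.99320606, -0.6158081 ]), 'moment': array([-0.05247892, -0.07321686,  0.00198219]), 'grasp_force': 0.0, 'finger_gap': 0.08516033380968971}
```

View pics/top0.png

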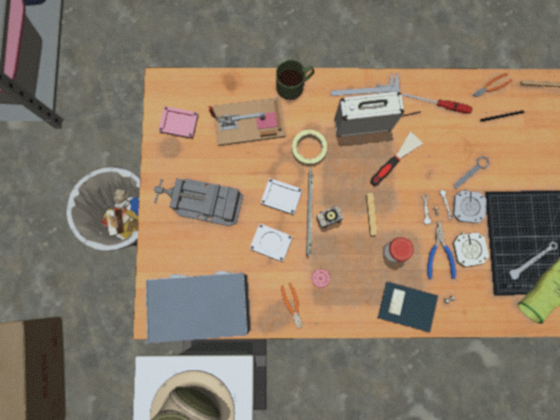

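View pics/side0.png

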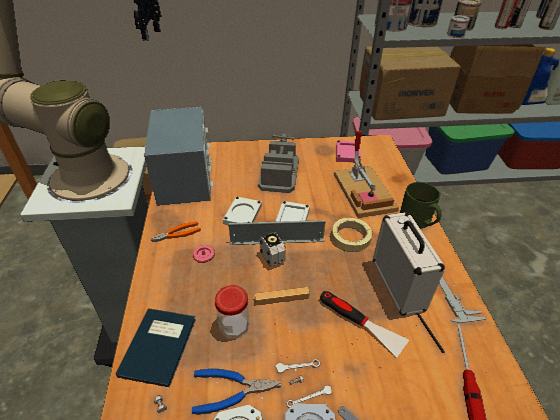

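The top view shows the rectangular nest at about (281,196), the round nest at (271,242), the guard along column 310 and the mould at about (330,217). In the side view they sit around (292,212), (242,210), (277,232) and (272,248). I'll enlarge both views next.

Run:
```python
import cv2
a=cv2.imread("pics/top0.png")[160:265,250:350]; b=cv2.imread("pics/side0.png")[190:275,215:335]
cv2.imwrite("pics/tc.png",cv2.resize(a,None,fx=5.5,fy=5.5,interpolation=cv2.INTER_CUBIC))
cv2.imwrite("pics/sc.png",cv2.resize(b,None,fx=6,fy=6,interpolation=cv2.INTER_CUBIC))
```

```text
(no output)
```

View pics/tc.png

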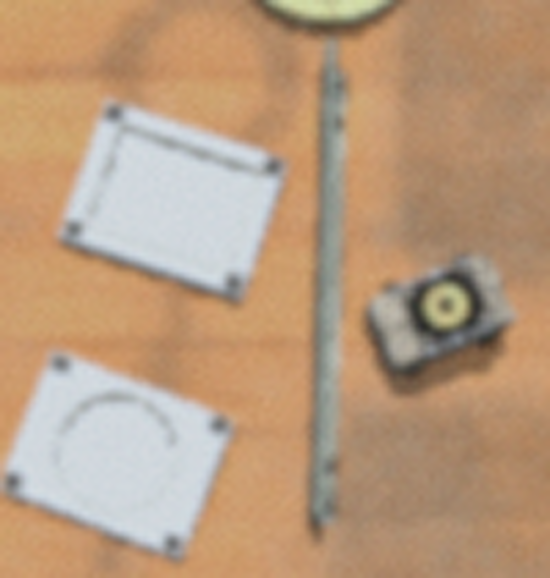

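View pics/sc.png

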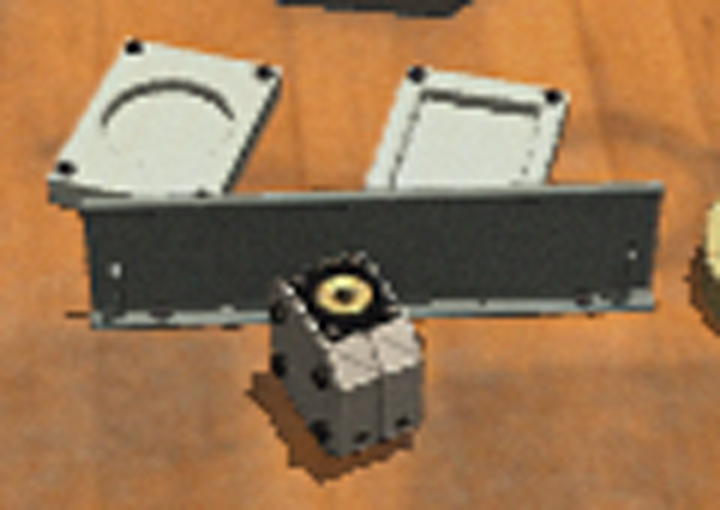

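The mould's yellow ring centre is at crop (446,305) in the top view and (344,293) in the side view. The nest screws in the top crop are at (113,112), (274,166), (234,283) and (73,229). The guard's top edge runs from (330,70) to (318,525).

```bash
cat > h.py <<'E'
import numpy as np
from rig import arm,eyes
def back(n,p,z):
    m=eyes.camera_model(n);K=np.array(m["camera_matrix"]);E=np.array(m["extrinsics"]);R=E[:3,:3];c=-R.T@E[:3,3]
    d=R.T@np.linalg.solve(K,[*p,1.]);return c+d*(z-c[2])/d[2]
def proj(n,P):
    m=eyes.camera_model(n);q=np.array(m["extrinsics"])[:3]@[*P,1.];q=np.array(m["camera_matrix"])@q;return q[:2]/q[2]
def tc(p):return (np.array(p)+.5)/5.5-.5+[250,160]
def sc(p):return (np.array(p)+.5)/6-.5+[215,190]
E
python3 - <<'E'
from h import *
np.set_printoptions(precision=4,suppress=True)
yaw=lambda v:np.degrees(np.arctan2(v[1],v[0]))
N=[back("top",tc(p),.019)for p in((113,112),(274,166),(234,283),(73,229))]
print("nest",np.mean(N,0),yaw(N[1]-N[0]),yaw(N[2]-N[3]),yaw(N[0]-N[3]),yaw(N[1]-N[2]))
S=[back("side",sc(p),.019)for p in((417,74),(553,96))];print("side screws",S,"top",N[0],N[1])
print("mould",back("top",tc((446,305)),.068),back("side",sc((344,293)),.068))
for a,b,z in(((370,300),(470,258),.065),((395,372),(510,315),.065),((385,335),(500,285),.065)):print(yaw(back("top",tc(b),z)-back("top",tc(a),z)))
for a,b,z in(((322,375),(279,313),.05),((320,430),(280,365),.015),((335,385),(285,285),.062)):print("s",yaw(back("side",sc(b),z)-back("side",sc(a),z)))
print("guard",back("top",tc((332,70)),.065),back("top",tc((318,525)),.065),back("side",sc((85,203)),.065),back("side",sc((662,187)),.065))
print("near bottom corner",back("side",sc((340,455)),0),back("side",sc((420,430)),0))
E
```

```text
nest [ 0.5925 -0.2392  0.019 ] -108.94674421840696 -108.8493454052046 -18.36343516956704 -18.932242224189395
side screws [array([ 0.576 , -0.1904,  0.019 ]), array([ 0.6366, -0.2109,  0.019 ])] top [ 0.6377 -0.2078  0.019 ] [ 0.609  -0.2913  0.019 ]
mould [ 0.5283 -0.3739  0.068 ] [ 0.5278 -0.3746  0.068 ]
-67.1556589412431
-63.71923073214823
-66.50487784619285
s 113.1472986026904
s 110.98454408978391
s 106.18056272028393
guard [ 0.6487 -0.3189  0.065 ] [ 0.4197 -0.3095  0.065 ] [ 0.4267 -0.3121  0.065 ] [ 0.6635 -0.3223  0.065 ]
near bottom corner [ 0.5241 -0.3991  0.    ] [ 0.5575 -0.3887  0.    ]
```

Run:
```python
from h import *
b=back("side",(158,202),0);print("box bottom",b)
for z in(.1,.15,.2,.25,.3):print(z,proj("side",[b[0],b[1],z]),back("top",(148,283),z)[:2],back("top",(247,275),z)[:2])
v=back("side",(262,190),0);print("vise",v,[ (z,proj("side",[v[0],v[1],z])) for z in(.1,.2)])
```

```text
box bottom [ 0.22190393 -0.13966216  0.        ]
0.1 [150.84321282 173.71998111] [0.34595458 0.10596262] [ 0.36570694 -0.14955764]
0.15 [146.92343227 158.2309823 ] [0.34517099 0.09257665] [ 0.36414027 -0.15281359]
0.2 [142.74615921 141.7245028 ] [0.3443874  0.07919068] [ 0.36257361 -0.15606955]
0.25 [138.28515977 124.09687948] [0.34360381 0.06580471] [ 0.36100694 -0.1593255 ]
0.3 [133.51051107 105.22987227] [0.34282022 0.05241874] [ 0.35944028 -0.16258146]
vise [ 0.51905104 -0.10994483  0.        ] [(0.1, array([261.28319827, 162.1195862 ])), (0.2, array([260.47615232, 130.72907208]))]
```

>>> jog_arm:
  targets:
    - {"jaw": 1, "z": -0.03, "wz": 0.144}
    - {"jaw": 1, "z": -0.03, "wz": 0.144}
    - {"jaw": 1, "z": -0.03, "wz": 0.144}
    - {"jaw": 1, "z": -0.03, "wz": 0.144}
    - {"jaw": 1, "z": -0.0, "wz": 0.144}

```text
invalid input
```

>>> jog_arm:
  targets:
    - {"jaw": 1, "x": 0, "y": 0, "z": -0.03, "wx": 0, "wy": 0, "wz": 0.144}
    - {"jaw": 1, "x": 0, "y": 0, "z": -0.03, "wx": 0, "wy": 0, "wz": 0.144}
    - {"jaw": 1, "x": 0, "y": 0, "z": -0.03, "wx": 0, "wy": 0, "wz": 0.144}
    - {"jaw": 1, "x": 0, "y": 0, "z": -0.03, "wx": 0, "wy": 0, "wz": 0.144}
    - {"jaw": 1, "x": 0, "y": 0, "z": 0, "wx": 0, "wy": 0, "wz": 0.144}

```text
t: 0.6
ee_pos: [0.1617, 0.4998, 0.4276]
tcp_rot: [[-0.507, 0.862, 0.003], [0.862, 0.507, 0.005], [0.003, 0.005, -1.0]]
force: [-0.4, 0.1, -0.9]
finger_gap: 0.0856
grasp_force: 0.0
```

>>> jog_arm:
  targets:
    - {"jaw": 1, "x": -0.02, "y": 0, "z": 0, "wx": 0, "wy": 0, "wz": 0.144}
    - {"jaw": 1, "x": -0.04, "y": 0, "z": 0, "wx": 0, "wy": 0, "wz": 0}
    - {"jaw": 1, "x": -0.04, "y": 0, "z": 0, "wx": 0, "wy": 0, "wz": 0}
    - {"jaw": 1, "x": -0.04, "y": 0, "z": 0, "wx": 0, "wy": 0, "wz": 0}
    - {"jaw": 1, "x": -0.04, "y": 0, "z": 0, "wx": 0, "wy": 0, "wz": 0}

```text
t: 1.1
ee_pos: [0.2334, 0.3331, 0.4236]
tcp_rot: [[-0.384, 0.923, -0.0], [0.923, 0.384, -0.0], [-0.0, -0.0, -1.0]]
force: [0.8, -0.0, 0.4]
finger_gap: 0.0855
grasp_force: 0.0
```

>>> jog_arm:
  targets:
    - {"jaw": 1, "x": -0.04, "y": 0, "z": 0, "wx": 0, "wy": 0, "wz": 0}
    - {"jaw": 1, "x": -0.04, "y": 0, "z": 0, "wx": 0, "wy": 0, "wz": 0}
    - {"jaw": 1, "x": -0.04, "y": 0, "z": 0, "wx": 0, "wy": 0, "wz": 0}
    - {"jaw": 1, "x": -0.04, "y": 0, "z": 0, "wx": 0, "wy": 0, "wz": 0}
    - {"jaw": 1, "x": -0.04, "y": 0, "z": 0, "wx": 0, "wy": 0, "wz": 0}

```text
t: 1.6
ee_pos: [0.3101, 0.1484, 0.4238]
tcp_rot: [[-0.384, 0.923, 0.0], [0.923, 0.384, 0.0], [0.0, 0.0, -1.0]]
force: [1.3, 0.5, -0.4]
finger_gap: 0.0853
grasp_force: 0.0
```

>>> jog_arm:
  targets:
    - {"jaw": 1, "x": -0.04, "y": 0, "z": 0, "wx": 0, "wy": 0, "wz": 0}
    - {"jaw": 1, "x": -0.04, "y": 0, "z": 0, "wx": 0, "wy": 0, "wz": 0}
    - {"jaw": 1, "x": -0.04, "y": 0, "z": 0, "wx": 0, "wy": 0, "wz": 0}
    - {"jaw": 1, "x": -0.04, "y": 0, "z": 0, "wx": 0, "wy": 0, "wz": 0}
    - {"jaw": 1, "x": -0.04, "y": 0, "z": 0, "wx": 0, "wy": 0, "wz": 0}

```text
t: 2.1
ee_pos: [0.387, -0.0365, 0.4238]
tcp_rot: [[-0.383, 0.924, -0.0], [0.924, 0.383, 0.0], [0.0, -0.0, -1.0]]
force: [1.0, 0.7, 0.4]
finger_gap: 0.085
grasp_force: 0.0
```

>>> jog_arm:
  targets:
    - {"jaw": 1, "x": -0.04, "y": 0, "z": 0, "wx": 0, "wy": 0, "wz": 0}
    - {"jaw": 1, "x": -0.04, "y": 0, "z": 0, "wx": 0, "wy": 0, "wz": 0}
    - {"jaw": 1, "x": -0.04, "y": 0, "z": 0, "wx": 0, "wy": 0, "wz": 0}
    - {"jaw": 1, "x": -0.04, "y": 0, "z": 0, "wx": 0, "wy": 0, "wz": 0}
    - {"jaw": 1, "x": -0.04, "y": 0, "z": 0, "wx": 0, "wy": 0, "wz": 0}

```text
t: 2.6
ee_pos: [0.4639, -0.2211, 0.4235]
tcp_rot: [[-0.384, 0.923, -0.0], [0.923, 0.384, 0.0], [0.001, -0.0, -1.0]]
force: [0.2, 0.9, 0.2]
finger_gap: 0.0855
grasp_force: 0.0
```

>>> jog_arm:
  targets:
    - {"jaw": 1, "x": -0.04, "y": 0, "z": 0, "wx": 0, "wy": 0, "wz": 0}
    - {"jaw": 1, "x": -0.04, "y": 0, "z": 0, "wx": 0, "wy": 0, "wz": 0}
    - {"jaw": 1, "x": -0.04, "y": 0, "z": 0, "wx": 0, "wy": 0, "wz": 0}
    - {"jaw": 1, "x": -0.03, "y": 0, "z": 0.02, "wx": 0, "wy": 0, "wz": 0}
    - {"jaw": 1, "x": -0.016, "y": 0, "z": 0.03, "wx": 0, "wy": 0, "wz": 0}

```text
t: 3.1
ee_pos: [0.5277, -0.3751, 0.3731]
tcp_rot: [[-0.383, 0.924, 0.001], [0.924, 0.383, -0.001], [-0.002, 0.0, -1.0]]
force: [0.0, 0.2, -1.0]
finger_gap: 0.0856
grasp_force: 0.0
```

>>> jog_arm:
  targets:
    - {"jaw": 1, "x": 0, "y": 0, "z": 0.04, "wx": 0, "wy": 0, "wz": 0}
    - {"jaw": 1, "x": 0, "y": 0, "z": 0.04, "wx": 0, "wy": 0, "wz": 0}
    - {"jaw": 1, "x": 0, "y": 0, "z": 0.04, "wx": 0, "wy": 0, "wz": 0}
    - {"jaw": 1, "x": 0, "y": 0, "z": 0.04, "wx": 0, "wy": 0, "wz": 0}
    - {"jaw": 1, "x": 0, "y": 0, "z": 0, "wx": 0, "wy": 0, "wz": 0}

```text
t: 3.6
ee_pos: [0.5259, -0.3713, 0.2081]
tcp_rot: [[-0.384, 0.923, -0.008], [0.923, 0.384, 0.008], [0.01, -0.004, -1.0]]
force: [0.0, 0.2, 0.2]
finger_gap: 0.0854
grasp_force: 0.0
```

Run:
```python
from h import *
import cv2
s=arm.sense();print(s["ee_pos"],s["qpos"])
b=cv2.cvtColor(eyes.grab_frame("side"),cv2.COLOR_RGB2BGR)
cv2.imwrite("pics/s1.png",cv2.resize(b[150:280,200:350],None,fx=4.5,fy=4.5,interpolation=cv2.INTER_CUBIC))
```

```text
[ 0.5258718  -0.37134572  0.20810041] [-4.56353467e+01  3.76870818e+01  6.99867685e+01 -1.74418733e-03
  7.29661295e+01 -6.82041443e+01]
```

View pics/s1.png

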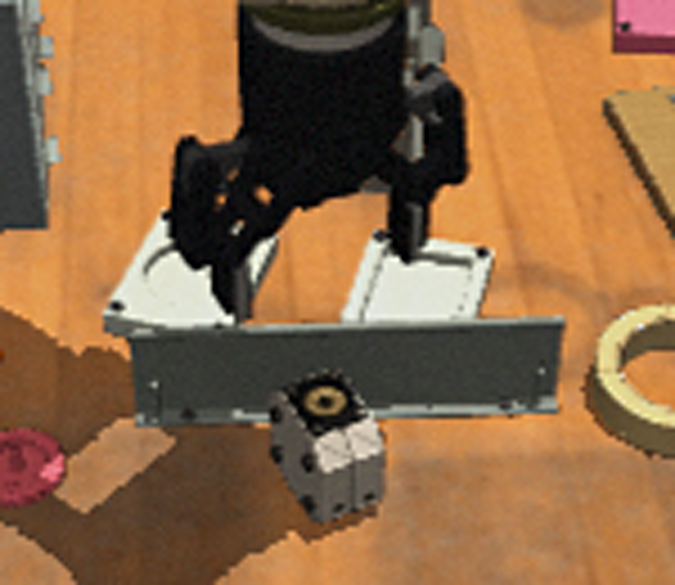

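The open gripper is directly above the mould, its fingers straddling it, and nothing has been moved. The mould's ring is at about crop (325,400).

>>> jog_arm:
  targets:
    - {"jaw": 1, "x": -0.003, "y": 0.001, "z": 0.03, "wx": 0, "wy": 0, "wz": 0}
    - {"jaw": 1, "x": 0, "y": 0, "z": 0.03, "wx": 0, "wy": 0, "wz": 0}
    - {"jaw": 1, "x": 0, "y": 0, "z": 0.03, "wx": 0, "wy": 0, "wz": 0}
    - {"jaw": 1, "x": 0, "y": 0, "z": 0, "wx": 0, "wy": 0, "wz": 0}
    - {"jaw": 1, "x": 0, "y": 0, "z": 0, "wx": 0, "wy": 0, "wz": 0}

```text
t: 4.15
ee_pos: [0.5301, -0.3758, 0.1266]
tcp_rot: [[-0.384, 0.923, 0.002], [0.923, 0.384, -0.002], [-0.003, 0.001, -1.0]]
force: [0.5, -0.3, 0.4]
finger_gap: 0.0852
grasp_force: 0.0
```

>>> jog_arm:
  targets:
    - {"jaw": 1, "x": 0.002, "y": -0.001, "z": 0.012, "wx": 0, "wy": 0, "wz": 0}
    - {"jaw": 1, "x": 0, "y": 0, "z": 0.012, "wx": 0, "wy": 0, "wz": 0}
    - {"jaw": 1, "x": 0, "y": 0, "z": 0, "wx": 0, "wy": 0, "wz": 0}
    - {"jaw": 0, "x": 0, "y": 0, "z": 0, "wx": 0, "wy": 0, "wz": 0}
    - {"jaw": -0.3, "x": 0, "y": 0, "z": 0, "wx": 0, "wy": 0, "wz": 0}

```text
t: 4.65
ee_pos: [0.5279, -0.3738, 0.1004]
tcp_rot: [[-0.384, 0.923, 0.001], [0.923, 0.384, -0.001], [-0.001, 0.0, -1.0]]
force: [0.2, 0.3, -0.0]
finger_gap: 0.0587
grasp_force: 0.0
```

>>> jog_arm:
  targets:
    - {"jaw": -1, "x": 0, "y": 0, "z": 0, "wx": 0, "wy": 0, "wz": 0}
    - {"jaw": -1, "x": 0, "y": 0, "z": 0, "wx": 0, "wy": 0, "wz": 0}
    - {"jaw": -1, "x": 0, "y": 0, "z": 0, "wx": 0, "wy": 0, "wz": 0}
    - {"jaw": -1, "x": 0, "y": 0, "z": 0, "wx": 0, "wy": 0, "wz": 0}
    - {"jaw": -1, "x": 0, "y": 0, "z": 0, "wx": 0, "wy": 0, "wz": 0}

```text
t: 5.15
ee_pos: [0.5278, -0.3738, 0.1005]
tcp_rot: [[-0.384, 0.923, 0.001], [0.923, 0.384, -0.001], [-0.001, 0.0, -1.0]]
force: [-0.8, -0.5, 5.3]
finger_gap: 0.0359
grasp_force: 60.9
```

>>> jog_arm:
  targets:
    - {"jaw": -1, "x": 0, "y": 0, "z": -0.01, "wx": 0, "wy": 0, "wz": 0}
    - {"jaw": -1, "x": 0, "y": 0, "z": -0.02, "wx": 0, "wy": 0, "wz": 0}
    - {"jaw": -1, "x": 0, "y": 0, "z": -0.03, "wx": 0, "wy": 0, "wz": 0}
    - {"jaw": -1, "x": 0, "y": 0, "z": -0.03, "wx": 0, "wy": 0, "wz": 0}
    - {"jaw": -1, "x": 0, "y": 0, "z": -0.03, "wx": 0, "wy": 0, "wz": 0}

```text
t: 5.65
ee_pos: [0.5274, -0.3732, 0.2205]
tcp_rot: [[-0.384, 0.923, -0.001], [0.923, 0.384, 0.001], [0.002, -0.001, -1.0]]
force: [0.9, 0.1, -5.1]
finger_gap: 0.0357
grasp_force: 60.6
```

>>> jog_arm:
  targets:
    - {"jaw": -1, "x": 0, "y": 0, "z": 0, "wx": 0, "wy": 0, "wz": 0.12}
    - {"jaw": -1, "x": 0, "y": 0, "z": 0, "wx": 0, "wy": 0, "wz": 0.12}
    - {"jaw": -1, "x": 0, "y": 0, "z": 0, "wx": 0, "wy": 0, "wz": 0.12}
    - {"jaw": -1, "x": 0, "y": 0, "z": 0, "wx": 0, "wy": 0, "wz": 0.12}
    - {"jaw": -1, "x": 0, "y": 0, "z": 0, "wx": 0, "wy": 0, "wz": 0.12}

```text
t: 6.15
ee_pos: [0.5274, -0.3733, 0.2193]
tcp_rot: [[0.209, 0.978, -0.001], [0.978, -0.209, 0.001], [0.001, -0.002, -1.0]]
force: [0.3, -0.3, -3.9]
finger_gap: 0.0358
grasp_force: 60.7
```

>>> jog_arm:
  targets:
    - {"jaw": -1, "x": 0, "y": 0, "z": 0, "wx": 0, "wy": 0, "wz": 0.12}
    - {"jaw": -1, "x": 0, "y": 0, "z": 0, "wx": 0, "wy": 0, "wz": 0}
    - {"jaw": -1, "x": 0, "y": 0, "z": 0, "wx": 0, "wy": 0, "wz": 0}

```text
t: 6.45
ee_pos: [0.5275, -0.3734, 0.2195]
tcp_rot: [[0.317, 0.948, -0.001], [0.948, -0.317, 0.001], [0.001, -0.001, -1.0]]
force: [0.7, 0.1, -4.9]
finger_gap: 0.0358
grasp_force: 60.7
```

>>> jog_arm:
  targets:
    - {"jaw": -1, "x": 0.03, "y": 0.004, "z": 0, "wx": 0, "wy": 0, "wz": 0}
    - {"jaw": -1, "x": 0.04, "y": 0.005, "z": 0, "wx": 0, "wy": 0, "wz": 0}
    - {"jaw": -1, "x": 0.04, "y": 0.005, "z": 0, "wx": 0, "wy": 0, "wz": 0.006}
    - {"jaw": -1, "x": 0.025, "y": 0.003, "z": 0, "wx": 0, "wy": 0, "wz": 0}
    - {"jaw": -1, "x": 0.013, "y": 0.002, "z": 0, "wx": 0, "wy": 0, "wz": 0}

```text
t: 6.95
ee_pos: [0.594, -0.2374, 0.2198]
tcp_rot: [[0.322, 0.947, -0.0], [0.947, -0.322, 0.001], [0.0, -0.001, -1.0]]
force: [0.1, 0.1, -4.4]
finger_gap: 0.0356
grasp_force: 60.8
```

>>> jog_arm:
  targets:
    - {"jaw": -1, "x": 0, "y": 0, "z": 0.015, "wx": 0, "wy": 0, "wz": 0}
    - {"jaw": -1, "x": 0, "y": 0, "z": 0.02, "wx": 0, "wy": 0, "wz": 0}
    - {"jaw": -1, "x": 0, "y": 0, "z": 0.02, "wx": 0, "wy": 0, "wz": 0}
    - {"jaw": -1, "x": 0, "y": 0, "z": 0, "wx": 0, "wy": 0, "wz": 0}
    - {"jaw": -1, "x": 0, "y": 0, "z": 0, "wx": 0, "wy": 0, "wz": 0}

```text
t: 7.45
ee_pos: [0.5933, -0.2402, 0.1653]
tcp_rot: [[0.326, 0.946, 0.0], [0.946, -0.326, -0.0], [-0.0, 0.0, -1.0]]
force: [0.7, -0.3, -4.4]
finger_gap: 0.0358
grasp_force: 60.9
```

Run:
```python
from h import *
import cv2
for n,(x,y),(w,h) in(("side",(240,150),(120,100)),("top",(250,160),(100,105))):
    b=cv2.cvtColor(eyes.grab_frame(n),cv2.COLOR_RGB2BGR)
    cv2.imwrite(f"pics/{n}2.png",cv2.resize(b[y:y+h,x:x+w],None,fx=5.5,fy=5.5,interpolation=cv2.INTER_CUBIC))
```

```text
(no output)
```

View pics/side2.png

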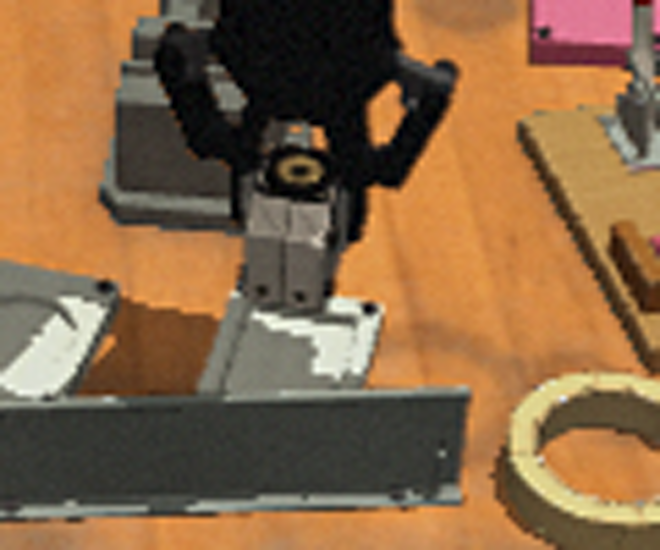

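The mould hangs upright above the rectangular nest. Its ring is at crop (300,170), and its lower near edge runs from (248,300) to (325,312). The guard is untouched.

Run:
```python
from h import *
np.set_printoptions(precision=4,suppress=True)
s2=lambda p:(np.array(p)+.5)/5.5-.5+[240,150]
print("ring",back("side",s2((300,170)),.133), arm.sense()["ee_pos"])
print("edge", back("side",s2((248,300)),.065),back("side",s2((325,312)),.065))
print("screw top/side",back("top",tc((73,229)),.019),back("side",sc((417,74)),.019),back("top",tc((113,112)),.019),back("side",sc((553,96)),.019),back("side",s2((370,309)),.019))
```

```text
ring [ 0.5941 -0.242   0.133 ] [ 0.5936 -0.2402  0.1663]
edge [ 0.5706 -0.252   0.065 ] [ 0.6056 -0.2635  0.065 ]
screw top/side [ 0.5759 -0.1873  0.019 ] [ 0.576  -0.1904  0.019 ] [ 0.6377 -0.2078  0.019 ] [ 0.6366 -0.2109  0.019 ] [ 0.6368 -0.2117  0.019 ]
```

View pics/top2.png

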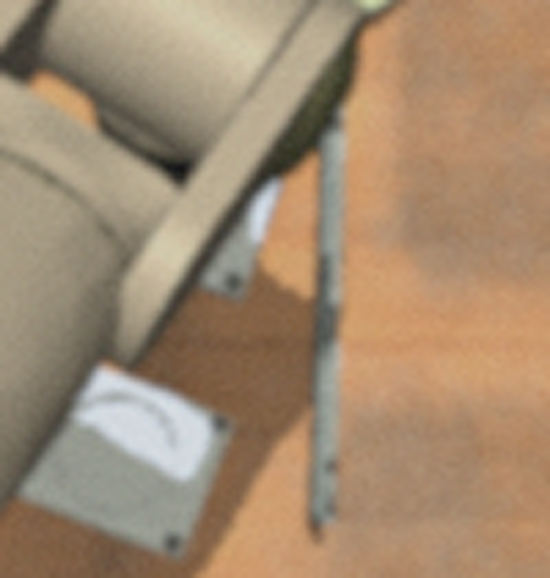

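The top view is mostly hidden by the arm, and only the nest's corner screw at (232,283) and the undisturbed guard are visible. The side view confirms the mould is centred to within 2 mm.

>>> jog_arm:
  targets:
    - {"jaw": -1, "x": -0.001, "y": -0.001, "z": 0.01, "wx": 0, "wy": 0, "wz": 0}
    - {"jaw": -1, "x": 0, "y": 0, "z": 0.01, "wx": 0, "wy": 0, "wz": 0}
    - {"jaw": -1, "x": 0, "y": 0, "z": 0.01, "wx": 0, "wy": 0, "wz": 0}
    - {"jaw": -1, "x": 0, "y": 0, "z": 0, "wx": 0, "wy": 0, "wz": 0}
    - {"jaw": -1, "x": 0, "y": 0, "z": 0, "wx": 0, "wy": 0, "wz": 0}

```text
t: 8.05
ee_pos: [0.592, -0.2402, 0.1346]
tcp_rot: [[0.326, 0.945, -0.001], [0.945, -0.326, 0.0], [0.0, -0.001, -1.0]]
force: [0.2, -0.7, -4.7]
finger_gap: 0.0357
grasp_force: 61.0
```

>>> jog_arm:
  targets:
    - {"jaw": -1, "x": 0, "y": 0, "z": 0.004, "wx": 0, "wy": 0, "wz": 0}
    - {"jaw": -1, "x": 0, "y": 0, "z": 0.003, "wx": 0, "wy": 0, "wz": 0}
    - {"jaw": -1, "x": 0, "y": 0, "z": 0, "wx": 0, "wy": 0, "wz": 0}
    - {"jaw": -1, "x": 0, "y": 0, "z": 0, "wx": 0, "wy": 0, "wz": 0}
    - {"jaw": -1, "x": 0, "y": 0, "z": 0, "wx": 0, "wy": 0, "wz": 0}

```text
t: 8.55
ee_pos: [0.5921, -0.2403, 0.1281]
tcp_rot: [[0.326, 0.945, 0.0], [0.945, -0.326, -0.0], [-0.0, 0.0, -1.0]]
force: [-0.5, 1.0, -5.0]
finger_gap: 0.0353
grasp_force: 61.0
```

Run:
```python
from h import *
import cv2
b=cv2.cvtColor(eyes.grab_frame("side"),cv2.COLOR_RGB2BGR)
cv2.imwrite("pics/s3.png",cv2.resize(b[150:250,240:360],None,fx=5.5,fy=5.5,interpolation=cv2.INTER_CUBIC))
s=arm.sense();p=s["ee_pos"];print(p,s["dq"])
print((proj("side",[p[0],p[1],p[2]-.1005+.068])-[240,150]+.5)*5.5-.5)
```

```text
[ 0.59206964 -0.24025896  0.12808658] [ 0.03234366  0.01297088  0.02543718  0.01329338 -0.11322025  0.01112405]
[292.49165017 231.51242436]
```

View pics/s3.png

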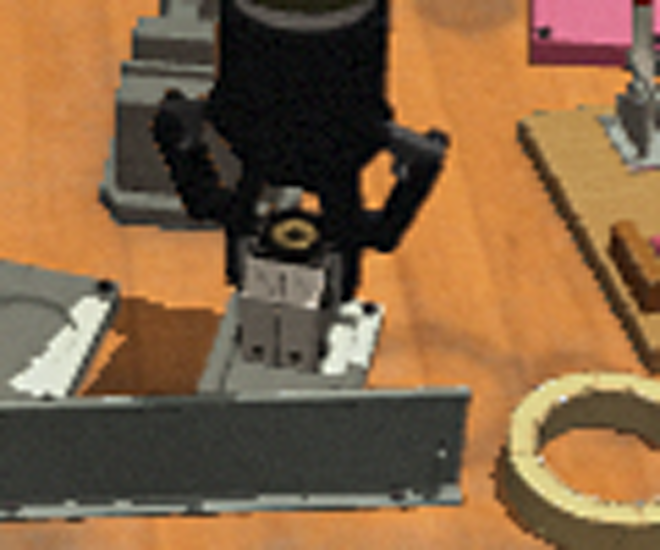

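The mould is held upright over the rectangular pocket with its ring at crop (295,235), about 4 crop pixels (2 mm) from prediction. The gap is about 11 mm, and the guard and bystanders are undisturbed.

```bash
python3 -c "
from rig import job
print(job.finish_job())"
```

```text
the job is handed in; nothing more can be done
None
```

The job is handed in: by my measurements the mould is held still and upright, squared up and centred over the rectangular pocket to about 2 mm, about 11–12 mm above the plate; the hand-in call returned no verdict.

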